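Cull the misfit piers for the model base

ROBOT

A 6-joint arm with a two-finger parallel gripper is mounted at the origin on the work surface. World frame = base frame: x ahead of the robot, y to its left, z up, the work surface at z = 0. Lengths are in m, angles in rad, forces in N, time in s.
With the tool pointing down it reaches from about 0.3 to 0.75 m from the base axis. Payload 8.5 kg.
Tool frame: the origin (TCP) lies on the mounting face of the last link; the fingertips stand 166 mm ahead of it and the grasp point (between the pads) lies arm.grip_depth ahead of it (arm.grip_depth is the distance from the TCP to the grasp point, in m); z points along the fingers, y is the direction in which the jaws open and shut (so a half turn about z gives the same grasp; the last joint's range is limited). The gripper opens to 88 mm and grips with 3 to 60 N. Pads are 18 mm wide; open, the fingers measure 123 mm over their backs; the gripper's body (75 mm by 187 mm) begins 45 mm behind the grasp point.
Start: joints at [1.02, 0.381, 1.297, -0, 1.464, -0.215], TCP at [0.181, 0.519, 0.405] pointing down, gripper open.
Joint ranges: [-3.11, 3.11], [-0.89, 2.33], [0.22, 2.48], [-1.42, 4.56], [0.17, 2.85], [-2.88, 2.88]. Speed limits (rad/s): [2.39, 2.39, 3.14, 3.14, 3.14, 3.14].

INTERFACE

Orientations are given as [roll, pitch, yaw] about the fixed x, y, z axes, in that order (R = Rz(yaw) Ry(pitch) Rx(roll)).
In Python, from workcell import arm gives the robot as it stands.
- The arm moves only by the tool jog_arm, never from a script. Its argument "motion" is a list of rows, each an object with "delta_rot": the turn, a rotation vector about the tool's x, y, z each as a share of 30 degrees, from -1 to 1, a list of three; "delta_pos": the shift along the tool's x, y, z each as a share of 0.5 m, from -1 to 1, a list of three; "hand": the opening, from 0 (shut) to 1 (fully open). In form: [{"delta_rot": [wx, wy, wz], "delta_pos": [x, y, z], "hand": hand}, ...]. A call has 1 to 5 rows; each row is the pose to reach, as a shift and turn from the pose commanded when the call began, along the tool's axes at that moment; what a row does not reach only later rows make up. A row lasts 1/8 s, in which the tool goes at most 62.5 mm and 10.7 degrees, less where a joint would pass 70% of its speed; a pose out of reach is approached as far as the arm can. A call with a number of a shift or a turn outside -1 to 1 is refused whole. A call with a gripper value outside its range is refused whole. The fingers move at their own pace and stop on an object; "squeeze" is the grip in N (left out, the last holds). Time passes only in rows, so rows that repeat a pose let the fingers close. It gives the time, the measured TCP pose, the force and the opening at its end, in the units of the state.
- arm.state(): the state, without advancing time (a new reading comes with each control period).
- arm.capture(name): name is "scene" or "top"; returns the picture (480x640x3 uint8, red, green, blue); there is no depth.
- arm.calibration(name): a dict with "intrinsics" (3x3 intrinsics, pixels), "origin" and "orientation" of the camera in the world. Camera axes: x right, y down, z forward; pixel columns grow to the right and rows downward; lengths in m; the calibration is good to about 2 mm. A picture is of the moment at which its call begins. calibration takes no time and is no camera call.
- arm.job_done(): hands the job in, once; it reports no verdict.
The state is a dict: "time": time; "qpos": joint angles; "dq": joint speeds; "joint_efforts": joint torques, N m; "tool_pos": TCP position; "orientation": TCP orientation; "contact_force": force on the tool from outside, world axes, zero at the start; "wrist_torque": the same for the moment, N m; "grip_width": finger opening in m.
Only numpy, scipy, OpenCV 4.12 (cv2) and the standard library are available. Lean on these libraries where they do the work, as an engineer would, in place of code of your own. Each camera call takes 0.05 s, during which the arm holds its last target. There are 200 camera calls.

TASK

Two of the five wooden piers standing in the grey tray are misfits: one is too short and one has a top corner missing. Take the short one first: stand it on the cork mat, let go, take it again across its wider way, and stand it in a slot of the plywood reject rack; only when it is there, do the same with the chipped one. Leave the three sound piers standing where they are, and do not disturb the battery, the glue jar or the tape roll.

Things in the scene. Friction and masses are not known exactly. Their poses are not given: they have to be found in the camera images.
- short_center (a point): The short pier: plain wooden block, 24 mm thick, 48 mm wide, only 46 mm tall, with a 14 mm wide opening through its foot (16 mm high). This point: its centre, half-way up; x runs through its thickness, y along its width, z up. Starts standing in the tray, at any place in the row.
- chipped_center (a point): The chipped pier: plain wooden block, 24 mm thick, 48 mm wide, 64 mm tall, with a 14 mm wide opening through its foot (24 mm high). Its top corner on +y is missing (18 mm of the width, top 20 mm). This point: its centre, half-way up; x runs through its thickness, y along its width, z up. Starts standing in the tray, at any place in the row.
- sound_a_center (a point): A sound pier: plain wooden block, 24 mm thick, 48 mm wide, 64 mm tall, all corners whole, with a 14 mm wide opening through its foot (24 mm high). This point: its centre, half-way up; x runs through its thickness, y along its width, z up. Starts standing in the tray, at any place in the row. Stays there.
- sound_b_center (a point): A sound pier: plain wooden block, 24 mm thick, 48 mm wide, 64 mm tall, all corners whole, with a 14 mm wide opening through its foot (24 mm high). This point: its centre, half-way up; x runs through its thickness, y along its width, z up. Starts standing in the tray, at any place in the row. Stays there.
- sound_c_center (a point): A sound pier: plain wooden block, 24 mm thick, 48 mm wide, 64 mm tall, all corners whole, with a 14 mm wide opening through its foot (24 mm high). This point: its centre, half-way up; x runs through its thickness, y along its width, z up. Starts standing in the tray, at any place in the row. Stays there.
- tray: Fixed grey plastic channel, 66 x 370 mm, long along its y; origin under its centre. Floor 5 mm thick; long walls 45 mm high, ends 25 mm; 56 mm wide inside. Five piers stand in a row along y, 64 mm apart, the 48 mm width across the channel: about 40 mm free between neighbours, 4 mm beside the walls (no room for a finger).
- mat: Fixed square cork mat, 120 x 120 x 3 mm, flat on the table. Origin: centre of its underside; top 3 mm above it; z up, x and y along its sides. It and the rack may change sides.
- rack: Fixed plywood reject rack, 94 mm in x, 150 mm in y; origin under its centre. Floor 5 mm thick; three walls 6 mm thick, 65 mm high, along y make two slots 38 mm wide centred at x = -22 and +22 mm, open above and at both ends. A pier stands with its 48 mm width along the slot: 7 mm beside it (no room for fingers), free before and behind. May change sides with the mat.
- battery: Large round battery cell standing on the table, 33 mm diameter, 61 mm tall, origin under its centre. Bystander.
- glue_jar: White jar with grey cap standing on the table, 60 mm diameter, 70 mm tall, origin under its centre. Bystander.
- tape_roll: Roll of paper tape lying flat, 70 mm diameter, 20 mm tall, origin under its centre. Bystander.
Mind the look-alikes: they are no part of the job. What is shaped like the part that bears short_center but red or turquoise is not meant.

How it is judged:
On the way, in this order (a step that is already met when the one before it is completed fails the run):
1. the short pier stands released on the cork mat (x of short_center in the frame of mat between -0.06 and 0.06 m and y of short_center in the frame of mat between -0.06 and 0.06 m and z of short_center in the frame of mat between 0.021 and 0.03 m and angle between short_center's own z axis and vertical below 0.15 rad and contact force between the fingers and short below 0.05 N and linear speed of short below 0.03 m/s), for 0.1 s.
2. the short pier stands released in a slot of the reject rack (x of short_center in the frame of rack between -0.042 and 0.042 m and y of short_center in the frame of rack between -0.056 and 0.056 m and z of short_center in the frame of rack between 0.024 and 0.033 m and angle between short_center's own z axis and vertical below 0.15 rad and contact force between the fingers and short below 0.05 N and linear speed of short below 0.03 m/s), for 0.2 s.
3. the chipped pier stands released on the cork mat (x of chipped_center in the frame of mat between -0.06 and 0.06 m and y of chipped_center in the frame of mat between -0.06 and 0.06 m and z of chipped_center in the frame of mat between 0.03 and 0.039 m and angle between chipped_center's own z axis and vertical below 0.15 rad and contact force between the fingers and chipped below 0.05 N and linear speed of chipped below 0.03 m/s), for 0.1 s.
4. the chipped pier stands released in a slot of the reject rack (x of chipped_center in the frame of rack between -0.042 and 0.042 m and y of chipped_center in the frame of rack between -0.056 and 0.056 m and z of chipped_center in the frame of rack between 0.033 and 0.042 m and angle between chipped_center's own z axis and vertical below 0.15 rad and contact force between the fingers and chipped below 0.05 N and linear speed of chipped below 0.03 m/s), for 0.2 s.
At the end, for the whole second after the job is handed in: The short and the chipped pier stand upright (within 9 degrees) on the floor of the reject rack's slots, wholly between its walls and with at most a few mm beyond its open ends, released and at rest; the three sound piers stand upright in the tray within 25 mm of where they were (all of step 2 and all of step 4 and distance of each of sound_a_center, sound_b_center, sound_c_center from where it was at the start of the episode below 0.025 m and angle between each of sound_a_center, sound_b_center, sound_c_center's own z axis and vertical below 0.15 rad); the robot touches nothing.
It fails at once if a sound pier is moved more than 25 mm or knocked over (distance of any of sound_a_center, sound_b_center, sound_c_center from where it was at the start of the episode above 0.025 m or angle between any of sound_a_center, sound_b_center, sound_c_center's own z axis and vertical above 0.5 rad).
It fails at once if the battery, glue jar or tape roll is moved more than 25 mm or tipped (distance of any of battery, glue_jar, tape_roll from where it was at the start of the episode above 0.025 m or angle between any of battery, glue_jar, tape_roll's own z axis and vertical above 0.5 rad).
It also fails if it takes over 72 s, if anything falls off the work surface, if the arm or the gripper's body presses on something with over 40 N, if the wrist force passes 120 N, or if a joint passes its speed limit or range.

## Working session

There is one attempt and no reset: what is moved stays moved. The work goes in short steps, Python scripts to look and compute and a tool call to move; the robot and the scene stay as the last step left them, time stands still between calls to the robot, and variables do not carry over. Pictures are saved under pics/ and viewed, about 8 in all and at most 12, crops included, and the job is handed in when it is done.

Besides the shell and the picture viewer there is one more tool, called after "Request:" as name(argument=value, ...) on one line, values as JSON. jog_arm: Moves the arm, as the interface text tells. Its arguments: {"type":"object","properties":{"motion":{"type":"array","items":{"type":"object","properties":{"delta_rot":{"type":"array","items":{"type":"number","minimum":-1,"maximum":1}},"delta_pos":{"type":"array","items":{"type":"number","minimum":-1,"maximum":1}},"hand":{"type":"number"}}}},"squeeze":{"type":"number"}},"required":["motion"]}

```bash
mkdir -p pics; python3 - <<'E'
from workcell import arm
import cv2,numpy as np
print(arm.grip_depth); s=arm.state(); print(s)
for n in("top","scene"):
    c=arm.calibration(n); print(n,c)
    cv2.imwrite(f"pics/{n}0.png",arm.capture(n)[:,:,::-1])
E
```

```text
0.1473
{'time': 0.0, 'qpos': array([ 1.01971018e+00,  3.81204236e-01,  1.29824547e+00, -2.13687012e-05,
        1.46362756e+00, -2.15287833e-01]), 'dq': array([ 0.00055532, -0.00040015, -0.00029032, -0.00050378, -0.00026734,
        0.00148323]), 'joint_efforts': array([ 2.60266579e-04, -4.37928665e+01, -2.24562532e+01,  7.13612535e-02,
        3.51513166e-02, -1.22678948e-04]), 'tool_pos': array([0.18121246, 0.51924488, 0.40413833]), 'orientation': array([-3.14013777e+00, -2.96403394e-04,  2.80579642e+00]), 'contact_force': array([-0.4455853 , -0.22651549,  0.31976006]), 'wrist_torque': array([0.05756045, 0.00030091, 0.01466535]), 'grip_width': 0.08827449759669254}
top {'intrinsics': array([[471.33843224,   0.        , 318.12671346],
       [  0.        , 471.33843224, 235.94703618],
       [  0.        ,   0.        ,   1.        ]]), 'origin': array([ 4.30058455e-01, -8.45719174e-04,  9.54597118e-01]), 'orientation': array([-3.01771974,  0.00905054, -1.57380205])}
scene {'intrinsics': array([[606.53472154,   0.        , 328.668879  ],
       [  0.        , 606.53472154, 236.17778971],
       [  0.        ,   0.        ,   1.        ]]), 'origin': array([ 1.24952639, -0.85214437,  0.79912674]), 'orientation': array([-2.17035378,  0.00980693,  0.66598754])}
```

View pics/top0.png

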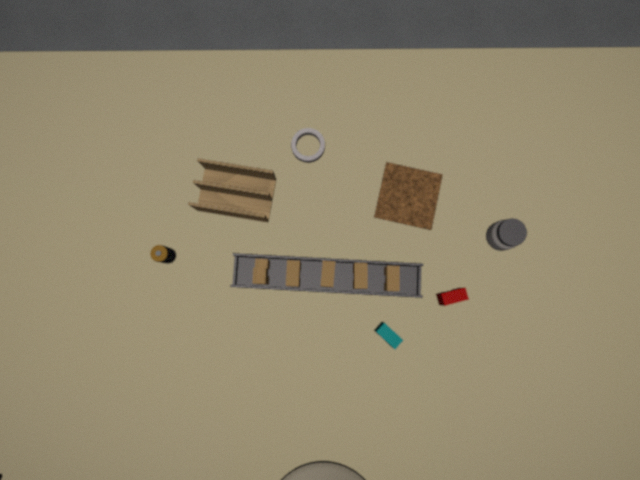

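View pics/scene0.png

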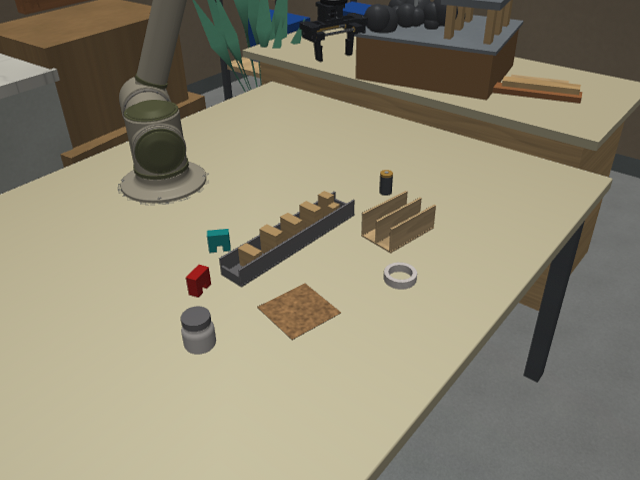

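The top view shows the tray row at about y=275 px, with the mat centred near (408,196) and the rack near (235,190). The short pier looks to be the rightmost (393,279) and the chipped one the leftmost (260,271). I'll check this in enlarged crops and measure.

```bash
cat > h.py <<'E'
from workcell import arm
import cv2,numpy as np
from scipy.spatial.transform import Rotation as R
C={n:arm.calibration(n) for n in("top","scene")}
def ray(n,p,z):
    c=C[n]; d=R.from_euler('xyz',c['orientation']).apply(np.linalg.inv(c['intrinsics'])@[p[0],p[1],1.])
    o=np.array(c['origin']); return (o+d*(z-o[2])/d[2])
def pix(n,X):
    c=C[n]; q=R.from_euler('xyz',c['orientation']).inv().apply(np.array(X)-c['origin']); q=c['intrinsics']@q; return q[:2]/q[2]
def blobs(img,lo,hi,amin):
    m=cv2.inRange(cv2.cvtColor(img,cv2.COLOR_BGR2HSV),lo,hi)
    return [c for c in cv2.findContours(m,cv2.RETR_EXTERNAL,cv2.CHAIN_APPROX_NONE)[0] if cv2.contourArea(c)>amin]
E
python3 - <<'E'
from h import *
t=cv2.imread('pics/top0.png'); s=cv2.imread('pics/scene0.png')
a=cv2.resize(t[150:305,185:445],None,fx=3,fy=3,interpolation=cv2.INTER_CUBIC)
cv2.imwrite('pics/ct.png',a)
b=cv2.resize(s[180:285,215:440],None,fx=3.5,fy=3.5,interpolation=cv2.INTER_CUBIC)
cv2.imwrite('pics/cs.png',b)
h=cv2.cvtColor(t,cv2.COLOR_BGR2HSV)
for n,p in dict(table=(330,220),mat=(408,196),rackfloor=(235,200),rackfl2=(235,180),p1=(258,271),p5=(393,279),p3=(328,273),tray=(310,273)).items(): print(n,h[p[1],p[0]])
E
```

```text
table [ 22  65 158]
mat [ 14 140  84]
rackfloor [ 18 104 147]
rackfl2 [ 17 101 147]
p1 [ 17 115 140]
p5 [ 17 121 139]
p3 [ 17 117 139]
tray [  8  10 100]
```

View pics/ct.png

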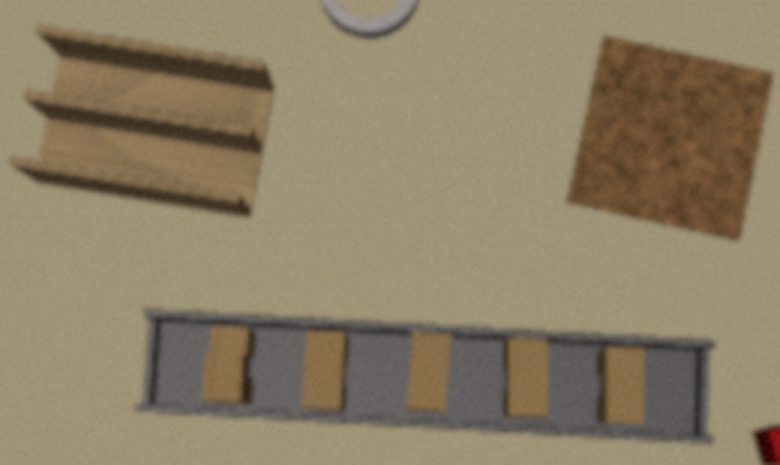

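View pics/cs.png

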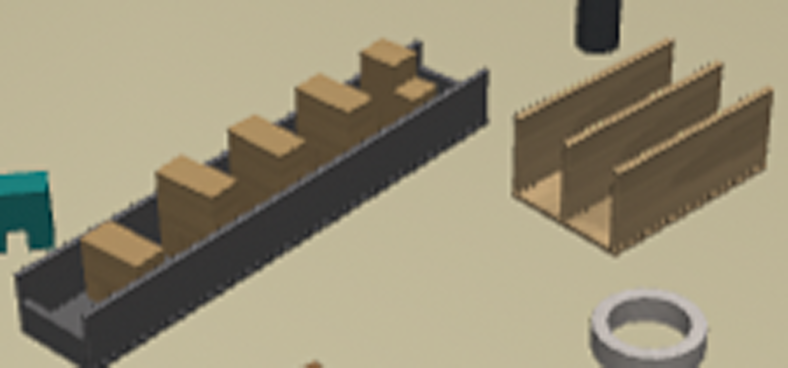

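```bash
python3 - <<'E'
from h import *
np.set_printoptions(precision=4,suppress=True)
t=cv2.imread('pics/top0.png')
def rect(c,z,n='top'):
    P=np.array([ray(n,p,z)[:2] for p in c[:,0]],np.float32)
    return cv2.minAreaRect(P),P
for c in blobs(t,(10,90,115),(20,200,220),60):
    x,y,w,h=cv2.boundingRect(c)
    if y>240 and y<300:
        z=.051 if x>375 else .069
        r,P=rect(c,z); print('pier',x,y,w,h,np.array(r[0]),np.array(r[1]),r[2])
for c in blobs(t,(5,110,40),(20,255,112),1000):
    r,P=rect(c,.003); print('mat?',np.array(r[0]),np.array(r[1]),r[2])
f=lambda x,y:(185+(x+.5)/3-.5,150+(y+.5)/3-.5)
g=lambda x,y:(215+(x+.5)/3.5-.5,180+(y+.5)/3.5-.5)
for z in(.065,):
  print('top');  [print(k,ray('top',f(*k),z)) for k in[(38,28),(268,65),(25,94),(262,135),(12,160),(250,212)]]
  print('scene');[print(k,ray('scene',g(*k),z)) for k in[(513,115),(672,40),(565,145),(720,65),(615,172),(770,90)]]
print('rack base near corners scene',[ray('scene',g(*k),0) for k in[(513,195),(615,254)]])
print('tray top corners',[ray('top',f(*k),.045)[:2] for k in[(148,312),(712,345),(712,438),(138,408)]])
E
```

```text
pier 388 266 12 25 [ 0.4611 -0.1366] [0.0209 0.0458] 88.77979278564453
pier 355 263 12 26 [ 0.4655 -0.0723] [0.0206 0.0468] 89.27435302734375
pier 321 261 14 26 [ 0.4699 -0.0105] [0.0222 0.0474] 84.57177734375
pier 286 261 13 25 [0.4706 0.056 ] [0.0225 0.0449] 89.79104614257812
pier 253 259 14 25 [0.4747 0.1176] [0.0229 0.0467] 83.46642303466797
pier 150 244 16 18 [0.5097 0.3105] [0.0294 0.0292] 28.387109756469727
mat? [ 0.6319 -0.1777] [0.1162 0.1166] 76.7774429321289
top
(38, 28) [0.6927 0.2415 0.065 ]
(268, 65) [0.6673 0.092  0.065 ]
(25, 94) [0.649  0.2487 0.065 ]
(262, 135) [0.6213 0.0954 0.065 ]
(12, 160) [0.6057 0.2557 0.065 ]
(250, 212) [0.5713 0.1026 0.065 ]
scene
(513, 115) [0.5801 0.1079 0.065 ]
(672, 40) [0.6105 0.2525 0.065 ]
(565, 145) [0.6273 0.0987 0.065 ]
(720, 65) [0.654  0.2435 0.065 ]
(615, 172) [0.6695 0.092  0.065 ]
(770, 90) [0.6969 0.2357 0.065 ]
rack base near corners scene [array([0.5794, 0.1112, 0.    ]), array([0.6705, 0.0962, 0.    ])]
tray top corners [array([0.5094, 0.1703]), array([ 0.4868, -0.1929]), array([ 0.4275, -0.1911]), array([0.4477, 0.1755])]
```

```bash
cat >> h.py <<'E'
def plan(*wps):
    s=arm.state(); p=np.array(s['tool_pos']); r=R.from_euler('xyz',s['orientation'])
    print('t',round(s['time'],2),'grasp pt',np.round(p+r.apply([0,0,arm.grip_depth]),4),'yaw',round(s['orientation'][2],3),'w',round(s['grip_width'],4),'F',np.round(s['contact_force'],1),'q6',round(s['qpos'][5],2))
    for x,y,z,yaw in wps:
        q=R.from_euler('xyz',[np.pi,0,yaw]); t=np.array([x,y,z+arm.grip_depth])
        print((x,y,z,yaw),'pos',np.round(r.inv().apply(t-p)/.5,3).tolist(),'rot',np.round((r.inv()*q).as_rotvec()/np.radians(30),3).tolist(),'rows %.1f'%(np.linalg.norm(t-p)/.0625)); p,r=t,q
E
python3 - <<'E'
from h import *
plan((.32,.26,.2,2.95),(.44,-.02,.16,3.084),(.461,-.1366,.12,3.084))
for n,p in dict(tape=(308,146),jar=(511,233),batt=(159,253)).items(): print(n,ray('top',p,.03))
E
```

```text
t 0.1 grasp pt [0.1811 0.5191 0.2569] yaw 2.806 w 0.0879 F [-0.5 -0.1 -0.1] q6 -0.22
(0.32, 0.26, 0.2, 2.95) pos [-0.433, -0.398, 0.114] rot [-0.002, -0.001, -0.275] rows 4.8
(0.44, -0.02, 0.16, 3.084) pos [-0.342, -0.504, 0.08] rot [0.0, 0.0, -0.256] rows 4.9
(0.461, -0.1366, 0.12, 3.084) pos [-0.055, -0.23, 0.08] rot [0.0, 0.0, 0.0] rows 2.0
tape [0.72887837 0.02713597 0.03      ]
jar [ 0.54949223 -0.37301608  0.03      ]
batt [0.5125847  0.32141386 0.03      ]
```

Request:
jog_arm(motion=[{"delta_pos": [-0.433,-0.398,0.114],"delta_rot": [0,0,-0.275],"hand": 0.53},{"delta_pos": [-0.433,-0.398,0.114],"delta_rot": [0,0,-0.275],"hand": 0.53},{"delta_pos": [-0.433,-0.398,0.114],"delta_rot": [0,0,-0.275],"hand": 0.53},{"delta_pos": [-0.433,-0.398,0.114],"delta_rot": [0,0,-0.275],"hand": 0.53},{"delta_pos": [-0.433,-0.398,0.114],"delta_rot": [0,0,-0.275],"hand": 0.53}], squeeze=20)

```text
time: 0.72
tool_pos: [0.3206, 0.2581, 0.3473]
orientation: [-3.141, -0.0, 2.949]
contact_force: [0.3, 0.4, -0.8]
grip_width: 0.0465
```

Request:
jog_arm(motion=[{"delta_pos": [-0.342,-0.504,0.08],"delta_rot": [0,0,-0.256],"hand": 0.53},{"delta_pos": [-0.342,-0.504,0.08],"delta_rot": [0,0,-0.256],"hand": 0.53},{"delta_pos": [-0.342,-0.504,0.08],"delta_rot": [0,0,-0.256],"hand": 0.53},{"delta_pos": [-0.342,-0.504,0.08],"delta_rot": [0,0,-0.256],"hand": 0.53},{"delta_pos": [-0.342,-0.504,0.08],"delta_rot": [0,0,-0.256],"hand": 0.53}])

```text
time: 1.35
tool_pos: [0.4403, -0.0221, 0.3074]
orientation: [3.141, 0.0, 3.083]
contact_force: [0.6, 0.2, -0.0]
grip_width: 0.0466
```

Request:
jog_arm(motion=[{"delta_pos": [-0.055,-0.23,0.08],"delta_rot": [0,0,0],"hand": 0.53},{"delta_pos": [-0.055,-0.23,0.08],"delta_rot": [0,0,0],"hand": 0.53},{"delta_pos": [-0.055,-0.23,0.08],"delta_rot": [0,0,0],"hand": 0.53},{"delta_pos": [-0.055,-0.23,0.08],"delta_rot": [0,0,0],"hand": 0.53}])

```text
time: 1.85
tool_pos: [0.4605, -0.136, 0.2676]
orientation: [3.141, -0.001, 3.083]
contact_force: [-0.0, 0.4, 0.1]
grip_width: 0.0466
```

```bash
python3 - <<'E'
from h import *
plan((.461,-.1366,.040,3.084),(.461,-.1366,.15,3.084))
s=arm.capture('scene')[:,:,::-1]; cv2.imwrite('pics/s1.png',cv2.resize(s[60:300,160:460],None,fx=2.4,fy=2.4,interpolation=cv2.INTER_CUBIC))
E
```

```text
t 1.85 grasp pt [ 0.4604 -0.1359  0.1203] yaw 3.083 w 0.0466 F [-0.   0.4  0.1] q6 -2.05
(0.461, -0.1366, 0.04, 3.084) pos [-0.001, -0.001, 0.161] rot [0.001, -0.002, -0.001] rows 1.3
(0.461, -0.1366, 0.15, 3.084) pos [0.0, 0.0, -0.22] rot [0.0, 0.0, 0.0] rows 1.8
```

View pics/s1.png

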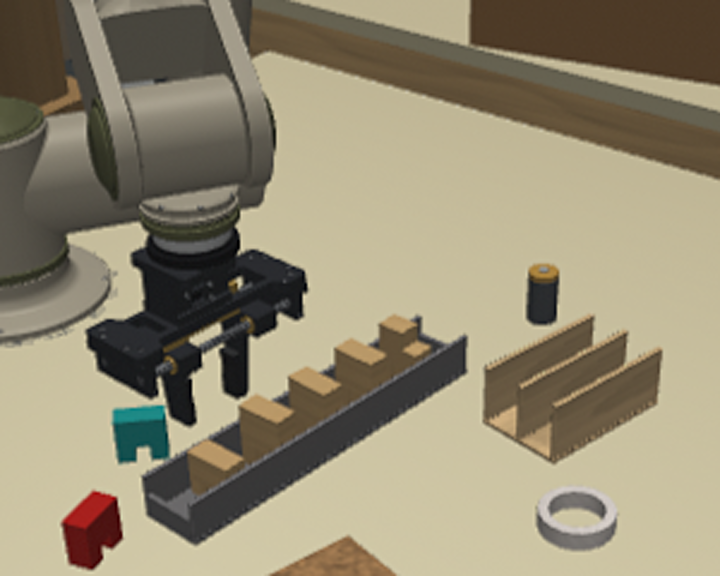

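The scene crop shows the open fingers at about (182,400) and (235,375), either side of the short pier's top (215,460). The gaps line up, so I'll descend, grip and lift.

Request:
jog_arm(motion=[{"delta_pos": [0,-0.001,0.06],"delta_rot": [0,0,0],"hand": 0.53},{"delta_pos": [0,-0.001,0.12],"delta_rot": [0,0,0],"hand": 0.53},{"delta_pos": [0,-0.001,0.16],"delta_rot": [0,0,0],"hand": 0.53},{"delta_pos": [0,-0.001,0.16],"delta_rot": [0,0,0],"hand": 0.53}])

```text
time: 2.4
tool_pos: [0.4605, -0.1356, 0.1874]
orientation: [3.141, -0.002, 3.086]
contact_force: [0.1, 0.4, 0.9]
grip_width: 0.047
```

Request:
jog_arm(motion=[{"delta_pos": [0,0,0],"hand": 0},{"delta_pos": [0,0,0],"hand": 0},{"delta_pos": [0,0,0],"hand": 0},{"delta_pos": [0,0,0],"hand": 0},{"delta_pos": [0,0,0],"hand": 0}], squeeze=20)

```text
invalid input
```

Request:
jog_arm(motion=[{"delta_pos": [0,0,0],"delta_rot": [0,0,0],"hand": 0},{"delta_pos": [0,0,0],"delta_rot": [0,0,0],"hand": 0},{"delta_pos": [0,0,0],"delta_rot": [0,0,0],"hand": 0},{"delta_pos": [0,0,0],"delta_rot": [0,0,0],"hand": 0},{"delta_pos": [0,0,0],"delta_rot": [0,0,0],"hand": 0}], squeeze=20)

```text
time: 3.02
tool_pos: [0.4608, -0.1368, 0.1886]
orientation: [-3.141, 0.001, 3.084]
contact_force: [-0.4, 1.7, 7.2]
grip_width: 0.0238
```

```bash
python3 - <<'E'
from h import *
plan((.461,-.1366,.15,3.084),(.632,-.178,.12,2.8),(.632,-.178,.045,2.8))
E
```

```text
t 3.02 grasp pt [ 0.461  -0.1368  0.0413] yaw 3.084 w 0.0238 F [-0.4  1.7  7.2] q6 -2.05
(0.461, -0.1366, 0.15, 3.084) pos [-0.001, 0.0, -0.217] rot [-0.001, 0.003, -0.001] rows 1.7
(0.632, -0.178, 0.12, 2.8) pos [-0.346, -0.063, 0.06] rot [-0.0, -0.0, 0.542] rows 2.9
(0.632, -0.178, 0.045, 2.8) pos [0.0, -0.0, 0.15] rot [0.0, 0.0, 0.0] rows 1.2
```

Request:
jog_arm(motion=[{"delta_pos": [0,0,-0.04],"delta_rot": [0,0,0],"hand": 0},{"delta_pos": [0,0,-0.13],"delta_rot": [0,0,0],"hand": 0},{"delta_pos": [0,0,-0.217],"delta_rot": [0,0,0],"hand": 0},{"delta_pos": [0,0,-0.217],"delta_rot": [0,0,0],"hand": 0}])

```text
time: 3.52
tool_pos: [0.4608, -0.1369, 0.299]
orientation: [-3.139, 0.006, 3.084]
contact_force: [-0.0, -0.4, -1.2]
grip_width: 0.0241
```

```bash
python3 - <<'E'
from h import *
plan((.632,-.178,.12,3.084),(.632,-.178,.042,3.084))
s=arm.capture('scene')[:,:,::-1]; cv2.imwrite('pics/s2.png',cv2.resize(s[140:300,170:370],None,fx=3,fy=3,interpolation=cv2.INTER_CUBIC))
E
```

```text
t 3.52 grasp pt [ 0.4616 -0.1374  0.1517] yaw 3.084 w 0.0241 F [-0.  -0.4 -1.2] q6 -2.05
(0.632, -0.178, 0.12, 3.084) pos [-0.346, -0.062, 0.066] rot [-0.006, 0.011, -0.0] rows 2.9
(0.632, -0.178, 0.042, 3.084) pos [0.0, -0.0, 0.156] rot [0.0, 0.0, 0.0] rows 1.2
```

View pics/s2.png

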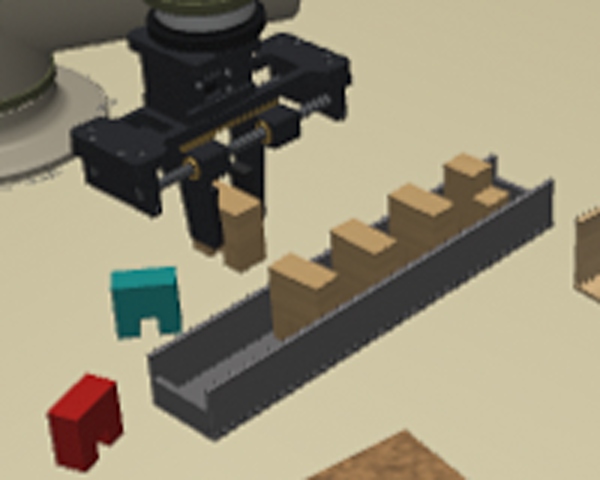

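The crop shows the short pier upright between the fingers at about (240,230), and the other four still standing in the tray. Next is the mat.

Request:
jog_arm(motion=[{"delta_pos": [-0.346,-0.063,0.06],"delta_rot": [0,0,0],"hand": 0},{"delta_pos": [-0.346,-0.063,0.06],"delta_rot": [0,0,0],"hand": 0},{"delta_pos": [-0.346,-0.063,0.06],"delta_rot": [0,0,0],"hand": 0},{"delta_pos": [-0.346,-0.063,0.06],"delta_rot": [0,0,0],"hand": 0},{"delta_pos": [-0.346,-0.063,0.06],"delta_rot": [0,0,0],"hand": 0}])

```text
time: 4.2
tool_pos: [0.631, -0.1781, 0.2648]
orientation: [3.14, -0.003, 3.084]
contact_force: [-0.3, 0.6, 0.1]
grip_width: 0.0241
```

```bash
python3 - <<'E'
from h import *
plan((.632,-.178,.044,3.084))
E
```

```text
t 4.2 grasp pt [ 0.6305 -0.1779  0.1175] yaw 3.084 w 0.0241 F [-0.3  0.6  0.1] q6 -1.97
(0.632, -0.178, 0.044, 3.084) pos [-0.002, 0.0, 0.147] rot [0.002, -0.006, -0.0] rows 1.2
```

Request:
jog_arm(motion=[{"delta_pos": [0,0,0.07],"delta_rot": [0,0,0],"hand": 0},{"delta_pos": [0,0,0.13],"delta_rot": [0,0,0],"hand": 0},{"delta_pos": [0,0,0.15],"delta_rot": [0,0,0],"hand": 0},{"delta_pos": [0,0,0.152],"delta_rot": [0,0,0],"hand": 0},{"delta_pos": [0,0,0.152],"delta_rot": [0,0,0],"hand": 0}])

```text
time: 4.82
tool_pos: [0.6316, -0.1783, 0.1916]
orientation: [-3.141, 0.002, 3.084]
contact_force: [-0.4, 0.3, -0.4]
grip_width: 0.024
```

Request:
jog_arm(motion=[{"delta_pos": [0,0,0.002],"delta_rot": [0,0,0],"hand": 0},{"delta_pos": [0,0,0.004],"delta_rot": [0,0,0],"hand": 0},{"delta_pos": [0,0,0.004],"delta_rot": [0,0,0],"hand": 0}])

```text
time: 5.2
tool_pos: [0.6316, -0.1783, 0.1883]
orientation: [-3.142, 0.0, 3.084]
contact_force: [-0.4, -0.2, -0.7]
grip_width: 0.0236
```

Request:
jog_arm(motion=[{"delta_pos": [0,0,0.002],"delta_rot": [0,0,0],"hand": 0},{"delta_pos": [0,0,0.004],"delta_rot": [0,0,0],"hand": 0},{"delta_pos": [0,0,0.004],"delta_rot": [0,0,0],"hand": 0}])

```text
time: 5.58
tool_pos: [0.6315, -0.1782, 0.1866]
orientation: [-3.141, 0.0, 3.084]
contact_force: [-1.4, 0.2, 4.1]
grip_width: 0.0241
```

Contact (4 N). I'll release, rise, and turn 90° for the wide grasp.

Request:
jog_arm(motion=[{"delta_pos": [0,0,0],"delta_rot": [0,0,0],"hand": 0.5},{"delta_pos": [0,0,0],"delta_rot": [0,0,0],"hand": 0.5},{"delta_pos": [0,0,0],"delta_rot": [0,0,0],"hand": 0.5},{"delta_pos": [0,0,0],"delta_rot": [0,0,0],"hand": 0.5}])

```text
time: 6.08
tool_pos: [0.6316, -0.1783, 0.1862]
orientation: [3.142, -0.0, 3.084]
contact_force: [-0.1, -0.1, -0.2]
grip_width: 0.044
```

Request:
jog_arm(motion=[{"delta_pos": [0,0,-0.08],"delta_rot": [0,0,0],"hand": 0.6},{"delta_pos": [0,0,-0.16],"delta_rot": [0,0,0.3],"hand": 0.9},{"delta_pos": [0,0,-0.16],"delta_rot": [0,0,0.65],"hand": 0.9},{"delta_pos": [0,0,-0.16],"delta_rot": [0,0,1],"hand": 0.9},{"delta_pos": [0,0,-0.16],"delta_rot": [0,0,1],"hand": 0.9}])

```text
time: 6.7
tool_pos: [0.6315, -0.1783, 0.2663]
orientation: [3.142, 0.0, 2.562]
contact_force: [0.5, 0.6, -0.3]
grip_width: 0.0796
```

Request:
jog_arm(motion=[{"delta_pos": [0,0,0],"delta_rot": [0,0,1],"hand": 0.9},{"delta_pos": [0,0,0],"delta_rot": [0,0,1],"hand": 0.9},{"delta_pos": [0,0,0],"delta_rot": [0,0,1],"hand": 0.9}])

```text
time: 7.08
tool_pos: [0.6316, -0.1783, 0.2661]
orientation: [-3.141, -0.0, 2.036]
contact_force: [-0.3, -0.4, 0.9]
grip_width: 0.0792
```

Request:
jog_arm(motion=[{"delta_pos": [0,0,0],"delta_rot": [0,0,1],"hand": 0.9},{"delta_pos": [0,0,0],"delta_rot": [0,0,1],"hand": 0.9},{"delta_pos": [0,0,0],"delta_rot": [0,0,1],"hand": 0.9},{"delta_pos": [0,0,0],"delta_rot": [0,0,1],"hand": 0.9}])

```text
time: 7.58
tool_pos: [0.6316, -0.1783, 0.2661]
orientation: [-3.141, -0.0, 1.518]
contact_force: [-0.8, -0.8, -0.2]
grip_width: 0.0796
```

```bash
python3 - <<'E'
from h import *
plan((.6315,-.1782,.042,1.513))
s=arm.capture('scene')[:,:,::-1]; cv2.imwrite('pics/s3.png',cv2.resize(s[140:350,190:390],None,fx=2.8,fy=2.8,interpolation=cv2.INTER_CUBIC))
E
```

```text
t 7.58 grasp pt [ 0.6316 -0.1783  0.1188] yaw 1.518 w 0.0796 F [-0.8 -0.8 -0.2] q6 -0.4
(0.6315, -0.1782, 0.042, 1.513) pos [0.0, -0.0, 0.154] rot [-0.0, -0.0, 0.009] rows 1.2
```

View pics/s3.png

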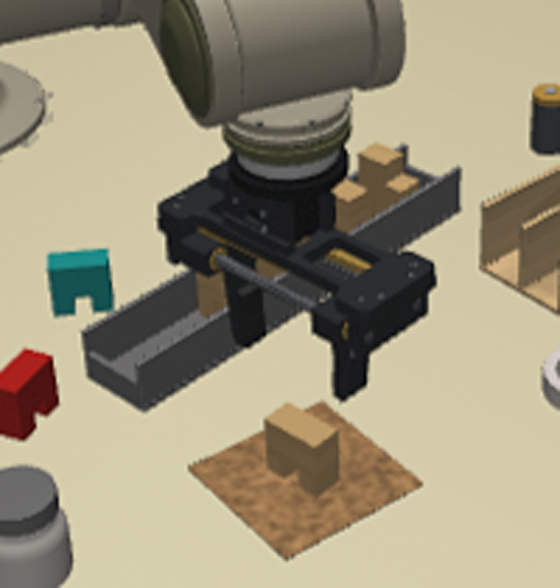

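The crop shows the short pier standing upright and free near the mat's centre (302,445), with its opening visible. The jaws are turned along its width. Descend and regrasp.

Request:
jog_arm(motion=[{"delta_pos": [0,0,0.07],"delta_rot": [0,0,0.009],"hand": 0.9},{"delta_pos": [0,0,0.13],"delta_rot": [0,0,0.009],"hand": 0.9},{"delta_pos": [0,0,0.156],"delta_rot": [0,0,0.009],"hand": 0.9},{"delta_pos": [0,0,0.156],"delta_rot": [0,0,0.009],"hand": 0.9}])

```text
time: 8.12
tool_pos: [0.6316, -0.1783, 0.1879]
orientation: [-3.141, -0.0, 1.51]
contact_force: [0.4, -0.4, 0.3]
grip_width: 0.0797
```

Request:
jog_arm(motion=[{"delta_pos": [0,0,0],"delta_rot": [0,0,0],"hand": 0.3},{"delta_pos": [0,0,0],"delta_rot": [0,0,0],"hand": 0.3},{"delta_pos": [0,0,0],"delta_rot": [0,0,0],"hand": 0.3},{"delta_pos": [0,0,0],"delta_rot": [0,0,0],"hand": 0.3},{"delta_pos": [0,0,0],"delta_rot": [0,0,0],"hand": 0.3}], squeeze=20)

```text
time: 8.75
tool_pos: [0.6316, -0.1783, 0.1888]
orientation: [3.141, 0.0, 1.508]
contact_force: [-1.0, 0.2, 4.4]
grip_width: 0.0474
```

```bash
python3 - <<'E'
from h import *
c,s=np.cos(-.183),np.sin(-.183); O=np.array([.637,.172])
slot=lambda x,y=0: O+np.array([c*x-s*y,s*x+c*y])
print(slot(-.022),slot(.022))
a=slot(-.022)
plan((.6315,-.1782,.17,1.513),(.59,-.05,.17,2.03),(.6,.06,.17,2.55),(a[0],a[1],.17,2.958),(a[0],a[1],.05,2.958))
E
```

```text
[0.61536735 0.17600357] [0.65863265 0.16799643]
t 8.75 grasp pt [ 0.6317 -0.1783  0.0415] yaw 1.508 w 0.0474 F [-1.   0.2  4.4] q6 -0.39
(0.6315, -0.1782, 0.17, 1.513) pos [0.0, -0.0, -0.257] rot [0.001, 0.001, -0.009] rows 2.1
(0.59, -0.05, 0.17, 2.03) pos [0.251, -0.098, -0.0] rot [0.0, 0.0, -0.987] rows 2.2
(0.6, 0.06, 0.17, 2.55) pos [0.188, 0.115, 0.0] rot [0.0, 0.0, -0.993] rows 1.8
(np.float64(0.615367352093236), np.float64(0.17600356647777718), 0.17, 2.958) pos [0.104, 0.21, 0.0] rot [0.0, 0.0, -0.779] rows 1.9
(np.float64(0.615367352093236), np.float64(0.17600356647777718), 0.05, 2.958) pos [0.0, -0.0, 0.24] rot [0.0, 0.0, 0.0] rows 1.9
```

Request:
jog_arm(motion=[{"delta_pos": [0,0,-0.06],"delta_rot": [0,0,0],"hand": 0.3},{"delta_pos": [0,0,-0.16],"delta_rot": [0,0,0],"hand": 0.3},{"delta_pos": [0,0,-0.257],"delta_rot": [0,0,0],"hand": 0.3},{"delta_pos": [0,0,-0.257],"delta_rot": [0,0,0],"hand": 0.3}])

```text
time: 9.25
tool_pos: [0.6317, -0.1783, 0.3207]
orientation: [3.135, 0.003, 1.508]
contact_force: [-0.0, -0.5, -0.8]
grip_width: 0.0478
```

```bash
python3 - <<'E'
from h import *
v=cv2.cvtColor(cv2.imread('pics/top0.png'),cv2.COLOR_BGR2GRAY).astype(float)
u=cv2.GaussianBlur(v,(3,3),0)
print(u[155:225,240].astype(int))
lo=[[],[],[]];up=[[],[],[]]
for x in range(212,266):
    d=u[155:225,x]; m=d<88
    e=np.diff(m.astype(int)); a=np.where(e==1)[0]; b=np.where(e==-1)[0]
    if len(a)==3==len(b):
        for k in range(3):
            f=lambda i:155+i+(88-d[i])/(d[i+1]-d[i]); up[k].append((x,f(a[k]))); lo[k].append((x,f(b[k])))
ang=-.183
for nm,L,zs in(('top edge',up,(.065,)*3),('bottom',lo,(.005,.005,0))):
  for k in range(3):
    P=np.array([ray('top',p,zs[k])[:2] for p in L[k]]); vx,vy,x0,y0=cv2.fitLine(P.astype(np.float32),cv2.DIST_HUBER,0,.01,.01).ravel()
    print(nm,k,len(P),'yaw',-np.arctan(vx/vy),'x at y=.172',x0+(.172-y0)*vx/vy,'local x offset->centre x', x0+(.172-y0)*vx/vy-[.041,-.003,-.047][k]/np.cos(ang))
E
```

```text
[147 147 147 147 147 147 147 146 143 136 124 111  96  77  60  53  52  55
  66  85 106 120 126 127 127 126 125 124 122 120 120 117 114 110 102  84
  64  54  54  60  77 100 117 122 124 125 124 125 126 126 124 119 116 115
 114 112 110 102  86  67  58  66  90 119 140 148 148 148 148 148]
top edge 0 54 yaw -0.16496545 x at y=.172 0.6777459 local x offset->centre x 0.636049642346292
top edge 1 54 yaw -0.16894336 x at y=.172 0.6331164 local x offset->centre x 0.6361673682068913
top edge 2 54 yaw -0.16711304 x at y=.172 0.5885578 local x offset->centre x 0.636355904385484
bottom 0 54 yaw -0.17041954 x at y=.172 0.67812794 local x offset->centre x 0.6364317081193023
bottom 1 54 yaw -0.1740937 x at y=.172 0.6335095 local x offset->centre x 0.636560460839185
bottom 2 54 yaw -0.16920432 x at y=.172 0.5897526 local x offset->centre x 0.6375507390946514
```

Request:
jog_arm(motion=[{"delta_pos": [0.251,-0.098,0],"delta_rot": [0,0,-0.33],"hand": 0.3},{"delta_pos": [0.251,-0.098,0],"delta_rot": [0,0,-0.66],"hand": 0.3},{"delta_pos": [0.251,-0.098,0],"delta_rot": [0,0,-0.987],"hand": 0.3},{"delta_pos": [0.251,-0.098,0],"delta_rot": [0,0,-0.987],"hand": 0.3}])

```text
time: 9.75
tool_pos: [0.5903, -0.0492, 0.3158]
orientation: [-3.14, -0.001, 2.025]
contact_force: [0.1, -0.4, -0.9]
grip_width: 0.0477
```

Request:
jog_arm(motion=[{"delta_pos": [0.188,0.115,0],"delta_rot": [0,0,-0.33],"hand": 0.3},{"delta_pos": [0.188,0.115,0],"delta_rot": [0,0,-0.66],"hand": 0.3},{"delta_pos": [0.188,0.115,0],"delta_rot": [0,0,-0.993],"hand": 0.3},{"delta_pos": [0.188,0.115,0],"delta_rot": [0,0,-0.993],"hand": 0.3}])

```text
time: 10.25
tool_pos: [0.6013, 0.0592, 0.3159]
orientation: [-3.141, -0.001, 2.54]
contact_force: [1.4, 0.3, 0.4]
grip_width: 0.0479
```

Request:
jog_arm(motion=[{"delta_pos": [0.104,0.21,0],"delta_rot": [0,0,-0.4],"hand": 0.3},{"delta_pos": [0.104,0.21,0],"delta_rot": [0,0,-0.8],"hand": 0.3},{"delta_pos": [0.104,0.21,0],"delta_rot": [0,0,-0.81],"hand": 0.3},{"delta_pos": [0.104,0.21,0],"delta_rot": [0,0,-0.81],"hand": 0.3}])

```text
time: 10.75
tool_pos: [0.6173, 0.1751, 0.3161]
orientation: [-3.141, -0.001, 2.963]
contact_force: [-0.7, 0.2, -0.8]
grip_width: 0.0483
```

```bash
python3 - <<'E'
from h import *
plan((.6146,.1757,.12,2.972),(.6146,.1757,.045,2.972))
E
```

```text
t 10.75 grasp pt [0.6172 0.175  0.1688] yaw 2.963 w 0.0483 F [-0.7  0.2 -0.8] q6 -1.3
(0.6146, 0.1757, 0.12, 2.972) pos [0.005, 0.0, 0.098] rot [-0.001, -0.001, -0.017] rows 0.8
(0.6146, 0.1757, 0.045, 2.972) pos [0.0, -0.0, 0.15] rot [0.0, 0.0, 0.0] rows 1.2
```

Request:
jog_arm(motion=[{"delta_pos": [0.005,0,0.04],"delta_rot": [0,0,-0.017],"hand": 0.3},{"delta_pos": [0.005,0,0.098],"delta_rot": [0,0,-0.017],"hand": 0.3},{"delta_pos": [0.005,0,0.098],"delta_rot": [0,0,-0.017],"hand": 0.3}])

```text
time: 11.12
tool_pos: [0.6145, 0.1748, 0.2659]
orientation: [-3.14, -0.004, 2.972]
contact_force: [0.6, -0.4, 0.4]
grip_width: 0.0477
```

```bash
python3 - <<'E'
from h import *
plan((.6146,.1757,.08,2.972),(.6146,.1757,.047,2.972))
s=arm.capture('scene')[:,:,::-1]; cv2.imwrite('pics/s4.png',cv2.resize(s[140:290,320:470],None,fx=3.8,fy=3.8,interpolation=cv2.INTER_CUBIC))
E
```

```text
t 11.12 grasp pt [0.6138 0.1747 0.1186] yaw 2.972 w 0.0477 F [ 0.6 -0.4  0.4] q6 -1.31
(0.6146, 0.1757, 0.08, 2.972) pos [-0.0, 0.002, 0.077] rot [-0.002, -0.008, 0.001] rows 0.6
(0.6146, 0.1757, 0.047, 2.972) pos [0.0, -0.0, 0.066] rot [0.0, 0.0, 0.0] rows 0.5
```

View pics/s4.png

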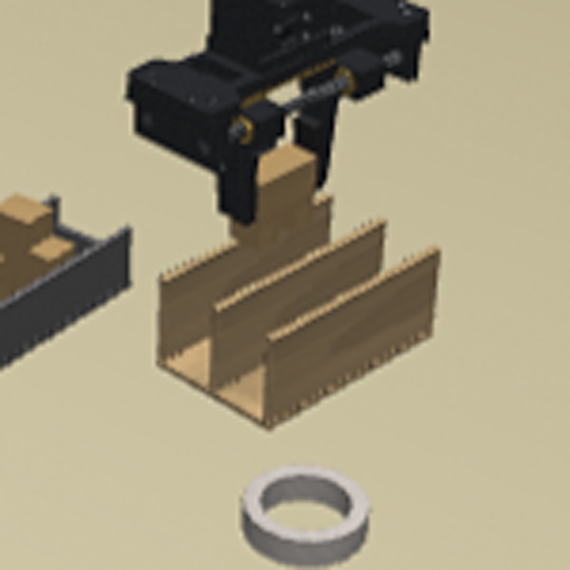

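The crop shows the short pier held over the near slot, pier at (287,190) and slot entrance at (190,350), parallel to the walls. Lower it.

Request:
jog_arm(motion=[{"delta_pos": [0,0.001,0.04],"delta_rot": [0,0,0],"hand": 0.3},{"delta_pos": [0,0.001,0.077],"delta_rot": [0,0,0],"hand": 0.3},{"delta_pos": [0,0.001,0.077],"delta_rot": [0,0,0],"hand": 0.3}])

```text
time: 11.55
tool_pos: [0.6147, 0.1762, 0.2295]
orientation: [-3.141, -0.0, 2.976]
contact_force: [0.2, 0.7, 0.3]
grip_width: 0.048
```

Request:
jog_arm(motion=[{"delta_pos": [0,0,0.03],"delta_rot": [0,0,0],"hand": 0.3},{"delta_pos": [0,0,0.06],"delta_rot": [0,0,0],"hand": 0.3},{"delta_pos": [0,0,0.066],"delta_rot": [0,0,0],"hand": 0.3},{"delta_pos": [0,0,0.066],"delta_rot": [0,0,0],"hand": 0.3}])

```text
time: 12.05
tool_pos: [0.6146, 0.1768, 0.1961]
orientation: [-3.142, -0.0, 2.978]
contact_force: [-1.0, 0.8, -0.8]
grip_width: 0.0479
```

Request:
jog_arm(motion=[{"delta_pos": [0,0,0.002],"delta_rot": [0,0,0],"hand": 0.3},{"delta_pos": [0,0,0.004],"delta_rot": [0,0,0],"hand": 0.3},{"delta_pos": [0,0,0.004],"delta_rot": [0,0,0],"hand": 0.3}])

```text
time: 12.42
tool_pos: [0.6145, 0.1768, 0.1944]
orientation: [3.142, 0.0, 2.978]
contact_force: [0.3, -0.4, 0.3]
grip_width: 0.0478
```

Request:
jog_arm(motion=[{"delta_pos": [0,0,0.003],"delta_rot": [0,0,0],"hand": 0.3},{"delta_pos": [0,0,0.005],"delta_rot": [0,0,0],"hand": 0.3},{"delta_pos": [0,0,0.007],"delta_rot": [0,0,0],"hand": 0.3},{"delta_pos": [0,0,0.007],"delta_rot": [0,0,0],"hand": 0.3}])

```text
time: 12.92
tool_pos: [0.6145, 0.1767, 0.1908]
orientation: [3.142, 0.0, 2.978]
contact_force: [-0.4, -0.4, -0.2]
grip_width: 0.048
```

Request:
jog_arm(motion=[{"delta_pos": [0,0,0.002],"delta_rot": [0,0,0],"hand": 0.3},{"delta_pos": [0,0,0.004],"delta_rot": [0,0,0],"hand": 0.3},{"delta_pos": [0,0,0.004],"delta_rot": [0,0,0],"hand": 0.3}])

```text
time: 13.3
tool_pos: [0.6144, 0.1768, 0.1907]
orientation: [3.142, 0.001, 2.978]
contact_force: [-5.8, -1.3, 14.8]
grip_width: 0.0477
```

Request:
jog_arm(motion=[{"delta_pos": [0,0,-0.002],"delta_rot": [0,0,0],"hand": 0.3},{"delta_pos": [0,0,-0.002],"delta_rot": [0,0,0],"hand": 0.8},{"delta_pos": [0,0,-0.002],"delta_rot": [0,0,0],"hand": 0.8},{"delta_pos": [0,0,-0.002],"delta_rot": [0,0,0],"hand": 0.8},{"delta_pos": [0,0,-0.002],"delta_rot": [0,0,0],"hand": 0.8}])

```text
time: 13.92
tool_pos: [0.6145, 0.1768, 0.1896]
orientation: [-3.142, -0.0, 2.978]
contact_force: [0.2, 0.5, 0.8]
grip_width: 0.0705
```

Request:
jog_arm(motion=[{"delta_pos": [0,0,-0.05],"delta_rot": [0,0,0],"hand": 0.8},{"delta_pos": [0,0,-0.14],"delta_rot": [0,0,0],"hand": 0.8},{"delta_pos": [0,0,-0.22],"delta_rot": [0,0,0],"hand": 0.53},{"delta_pos": [0,0,-0.22],"delta_rot": [0,0,0],"hand": 0.53}])

```text
time: 14.42
tool_pos: [0.6147, 0.1768, 0.303]
orientation: [3.14, 0.006, 2.978]
contact_force: [0.2, 0.1, -1.1]
grip_width: 0.0523
```

```bash
python3 - <<'E'
from h import *
plan((.4735,.1176,.11,3.084),(.4735,.1176,.042,3.084))
EOF=0
s=arm.capture('scene')[:,:,::-1]; cv2.imwrite('pics/s5.png',cv2.resize(s[140:290,320:470],None,fx=3.8,fy=3.8,interpolation=cv2.INTER_CUBIC))
E
```

```text
t 14.43 grasp pt [0.6156 0.1769 0.1557] yaw 2.978 w 0.0523 F [ 0.2  0.1 -1.1] q6 -1.31
(0.4735, 0.1176, 0.11, 3.084) pos [0.26, -0.163, 0.09] rot [0.003, 0.012, -0.202] rows 2.6
(0.4735, 0.1176, 0.042, 3.084) pos [0.0, -0.0, 0.136] rot [0.0, 0.0, 0.0] rows 1.1
```

View pics/s5.png

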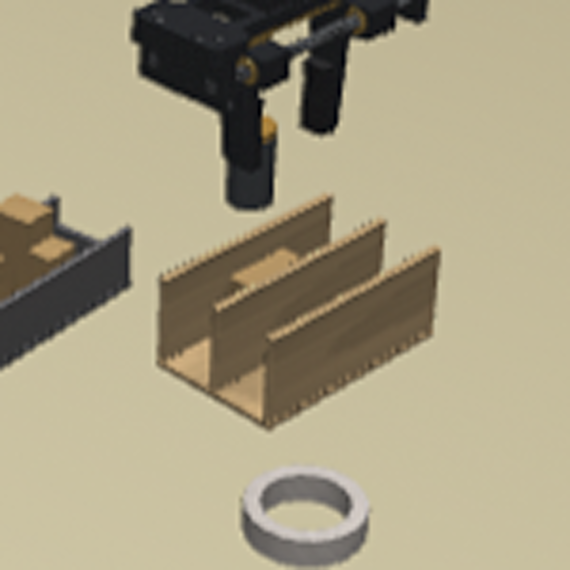

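The crop shows the short pier's flat top at (265,270), down between the walls of the near slot and free. The battery is merely behind the finger in this view. Next is the chipped pier.

Request:
jog_arm(motion=[{"delta_pos": [0.263,-0.163,0.09],"delta_rot": [0,0,-0.2],"hand": 0.53},{"delta_pos": [0.263,-0.163,0.09],"delta_rot": [0,0,-0.2],"hand": 0.53},{"delta_pos": [0.263,-0.163,0.09],"delta_rot": [0,0,-0.2],"hand": 0.53},{"delta_pos": [0.263,-0.163,0.09],"delta_rot": [0,0,-0.2],"hand": 0.53}])

```text
time: 14.98
tool_pos: [0.4697, 0.1173, 0.2533]
orientation: [-3.141, -0.005, 3.082]
contact_force: [-0.7, -0.0, -0.0]
grip_width: 0.0466
```

```bash
python3 - <<'E'
from h import *
plan((.472,.118,.110,3.084),(.472,.118,.045,3.084))
t=arm.capture('top')[:,:,::-1]; cv2.imwrite('pics/t5.png',t)
for c in blobs(t,(10,90,115),(20,200,220),60):
    x,y,w,h=cv2.boundingRect(c)
    if 240<y<300: print(x,y,w,h)
E
```

```text
t 14.97 grasp pt [0.469  0.1173 0.106 ] yaw 3.082 w 0.0466 F [-0.7 -0.  -0. ] q6 -1.51
(0.472, 0.118, 0.11, 3.084) pos [-0.004, 0.002, -0.008] rot [-0.001, -0.009, -0.004] rows 0.1
(0.472, 0.118, 0.045, 3.084) pos [0.0, -0.0, 0.13] rot [0.0, 0.0, 0.0] rows 1.0
354 263 13 26
321 261 14 26
150 244 17 18
```

Request:
jog_arm(motion=[{"delta_pos": [-0.004,0.001,0.02],"delta_rot": [0,0,0],"hand": 0.53},{"delta_pos": [-0.004,0.001,0.07],"delta_rot": [0,0,0],"hand": 0.53},{"delta_pos": [-0.004,0.001,0.122],"delta_rot": [0,0,0],"hand": 0.53},{"delta_pos": [-0.004,0.001,0.122],"delta_rot": [0,0,0],"hand": 0.53}])

```text
time: 15.52
tool_pos: [0.474, 0.1184, 0.192]
orientation: [-3.141, -0.003, 3.083]
contact_force: [-0.5, 0.1, -0.1]
grip_width: 0.0468
```

Request:
jog_arm(motion=[{"delta_pos": [0,0,0],"delta_rot": [0,0,0],"hand": 0},{"delta_pos": [0,0,0],"delta_rot": [0,0,0],"hand": 0},{"delta_pos": [0,0,0],"delta_rot": [0,0,0],"hand": 0},{"delta_pos": [0,0,0],"delta_rot": [0,0,0],"hand": 0},{"delta_pos": [0,0,0],"delta_rot": [0,0,0],"hand": 0}], squeeze=20)

```text
time: 16.15
tool_pos: [0.4737, 0.1182, 0.1945]
orientation: [3.141, 0.002, 3.083]
contact_force: [-0.5, 1.6, 6.9]
grip_width: 0.0239
```

```bash
python3 - <<'E'
from h import *
plan((.472,.118,.17,3.084),(.545,0,.17,3.084),(.629,-.178,.12,3.084))
E
```

```text
t 16.15 grasp pt [0.474  0.1182 0.0472] yaw 3.083 w 0.0239 F [-0.5  1.6  6.9] q6 -1.51
(0.472, 0.118, 0.17, 3.084) pos [0.003, -0.0, -0.246] rot [0.0, 0.003, -0.002] rows 2.0
(0.545, 0, 0.17, 3.084) pos [-0.159, -0.227, -0.0] rot [0.0, 0.0, 0.0] rows 2.2
(0.629, -0.178, 0.12, 3.084) pos [-0.188, -0.346, 0.1] rot [0.0, 0.0, 0.0] rows 3.2
```

Request:
jog_arm(motion=[{"delta_pos": [0,0,-0.04],"delta_rot": [0,0,0],"hand": 0},{"delta_pos": [0,0,-0.13],"delta_rot": [0,0,0],"hand": 0},{"delta_pos": [0,0,-0.246],"delta_rot": [0,0,0],"hand": 0},{"delta_pos": [0,0,-0.246],"delta_rot": [0,0,0],"hand": 0}])

```text
time: 16.65
tool_pos: [0.4737, 0.1182, 0.3203]
orientation: [3.141, 0.008, 3.083]
contact_force: [-0.4, 0.2, -0.2]
grip_width: 0.0234
```

Request:
jog_arm(motion=[{"delta_pos": [-0.155,-0.227,0],"delta_rot": [0,0,0],"hand": 0},{"delta_pos": [-0.155,-0.227,0],"delta_rot": [0,0,0],"hand": 0},{"delta_pos": [-0.155,-0.227,0],"delta_rot": [0,0,0],"hand": 0}])

```text
time: 17.02
tool_pos: [0.5453, -0.0025, 0.3152]
orientation: [-3.142, -0.002, 3.079]
contact_force: [-0.4, 0.0, -0.2]
grip_width: 0.024
```

Request:
jog_arm(motion=[{"delta_pos": [-0.188,-0.346,0.1],"delta_rot": [0,0,0],"hand": 0},{"delta_pos": [-0.188,-0.346,0.1],"delta_rot": [0,0,0],"hand": 0},{"delta_pos": [-0.188,-0.346,0.1],"delta_rot": [0,0,0],"hand": 0},{"delta_pos": [-0.188,-0.346,0.1],"delta_rot": [0,0,0],"hand": 0},{"delta_pos": [-0.188,-0.346,0.1],"delta_rot": [0,0,0],"hand": 0}])

```text
time: 17.65
tool_pos: [0.6277, -0.1775, 0.2656]
orientation: [3.14, -0.002, 3.082]
contact_force: [-0.1, 1.0, -1.0]
grip_width: 0.0237
```

```bash
python3 - <<'E'
from h import *
plan((.629,-.178,.0475,3.084))
E
```

```text
t 17.65 grasp pt [ 0.6274 -0.1773  0.1183] yaw 3.082 w 0.0237 F [-0.1  1.  -1. ] q6 -1.97
(0.629, -0.178, 0.0475, 3.084) pos [-0.003, -0.001, 0.142] rot [0.002, -0.004, -0.003] rows 1.1
```

Request:
jog_arm(motion=[{"delta_pos": [0,0,0.06],"delta_rot": [0,0,0],"hand": 0},{"delta_pos": [0,0,0.12],"delta_rot": [0,0,0],"hand": 0},{"delta_pos": [0,0,0.138],"delta_rot": [0,0,0],"hand": 0},{"delta_pos": [0,0,0.144],"delta_rot": [0,0,0],"hand": 0},{"delta_pos": [0,0,0.144],"delta_rot": [0,0,0],"hand": 0}])

```text
time: 18.27
tool_pos: [0.628, -0.1775, 0.1959]
orientation: [-3.141, 0.001, 3.083]
contact_force: [-0.3, -0.1, -0.3]
grip_width: 0.0237
```

Request:
jog_arm(motion=[{"delta_pos": [0,0,0.001],"delta_rot": [0,0,0],"hand": 0},{"delta_pos": [0,0,0.002],"delta_rot": [0,0,0],"hand": 0},{"delta_pos": [0,0,0.002],"delta_rot": [0,0,0],"hand": 0}])

```text
time: 18.65
tool_pos: [0.6279, -0.178, 0.1939]
orientation: [-3.142, 0.0, 3.083]
contact_force: [-0.2, 0.1, 0.0]
grip_width: 0.024
```

Request:
jog_arm(motion=[{"delta_pos": [0,0,0.001],"delta_rot": [0,0,0],"hand": 0},{"delta_pos": [0,0,0.002],"delta_rot": [0,0,0],"hand": 0},{"delta_pos": [0,0,0.004],"delta_rot": [0,0,0],"hand": 0},{"delta_pos": [0,0,0.004],"delta_rot": [0,0,0],"hand": 0}])

```text
time: 19.15
tool_pos: [0.6278, -0.178, 0.1925]
orientation: [-3.141, 0.0, 3.083]
contact_force: [-2.3, 2.1, 5.5]
grip_width: 0.0239
```

Request:
jog_arm(motion=[{"delta_pos": [0,0,0],"delta_rot": [0,0,0],"hand": 0.5},{"delta_pos": [0,0,0],"delta_rot": [0,0,0],"hand": 0.5},{"delta_pos": [0,0,0],"delta_rot": [0,0,0],"hand": 0.5},{"delta_pos": [0,0,0],"delta_rot": [0,0,0],"hand": 0.5}])

```text
time: 19.65
tool_pos: [0.6279, -0.178, 0.1916]
orientation: [3.142, -0.0, 3.083]
contact_force: [-0.1, 0.2, -0.5]
grip_width: 0.0439
```

Request:
jog_arm(motion=[{"delta_pos": [0,0,-0.08],"delta_rot": [0,0,0],"hand": 0.6},{"delta_pos": [0,0,-0.16],"delta_rot": [0,0,0],"hand": 0.9},{"delta_pos": [0,0,-0.16],"delta_rot": [0,0,0.35],"hand": 0.9},{"delta_pos": [0,0,-0.16],"delta_rot": [0,0,0.7],"hand": 0.9},{"delta_pos": [0,0,-0.16],"delta_rot": [0,0,1],"hand": 0.9}])

```text
time: 20.27
tool_pos: [0.6278, -0.1779, 0.2718]
orientation: [3.142, 0.0, 2.554]
contact_force: [-0.2, 1.5, -0.1]
grip_width: 0.0793
```

Request:
jog_arm(motion=[{"delta_pos": [0,0,0],"delta_rot": [0,0,1],"hand": 0.9},{"delta_pos": [0,0,0],"delta_rot": [0,0,1],"hand": 0.9},{"delta_pos": [0,0,0],"delta_rot": [0,0,1],"hand": 0.9}])

```text
time: 20.65
tool_pos: [0.6279, -0.1779, 0.2717]
orientation: [-3.142, -0.0, 2.03]
contact_force: [0.7, -0.2, -0.2]
grip_width: 0.0794
```

Request:
jog_arm(motion=[{"delta_pos": [0,0,0],"delta_rot": [0,0,1],"hand": 0.9},{"delta_pos": [0,0,0],"delta_rot": [0,0,1],"hand": 0.9},{"delta_pos": [0,0,0],"delta_rot": [0,0,1],"hand": 0.9},{"delta_pos": [0,0,0],"delta_rot": [0,0,1],"hand": 0.9}])

```text
time: 21.15
tool_pos: [0.6279, -0.178, 0.2717]
orientation: [-3.142, -0.0, 1.513]
contact_force: [0.3, -0.6, 0.7]
grip_width: 0.0791
```

```bash
python3 - <<'E'
from h import *
plan((.6295,-.178,.034,1.513))
s=arm.capture('scene')[:,:,::-1]; cv2.imwrite('pics/s6.png',cv2.resize(s[140:350,190:440],None,fx=2.6,fy=2.6,interpolation=cv2.INTER_CUBIC))
E
```

```text
t 21.15 grasp pt [ 0.6279 -0.1779  0.1244] yaw 1.513 w 0.0791 F [ 0.3 -0.6  0.7] q6 -0.4
(0.6295, -0.178, 0.034, 1.513) pos [0.0, 0.003, 0.181] rot [-0.0, -0.0, 0.001] rows 1.4
```

View pics/s6.png

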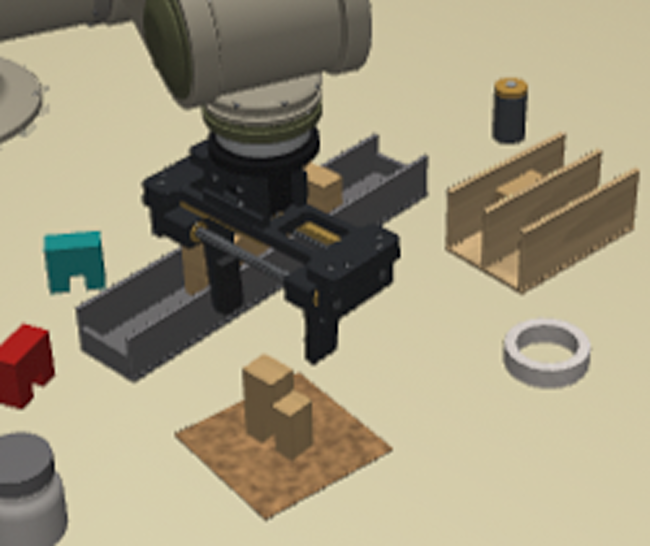

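The crop shows the chipped pier upright and free on the mat at (278,405), its notch facing the far side, with the short pier still in the near slot. Regrasp low, below the notch.

Request:
jog_arm(motion=[{"delta_pos": [0,0.003,0.07],"delta_rot": [0,0,0],"hand": 0.9},{"delta_pos": [0,0.003,0.14],"delta_rot": [0,0,0],"hand": 0.9},{"delta_pos": [0,0.003,0.182],"delta_rot": [0,0,0],"hand": 0.9},{"delta_pos": [0,0.003,0.182],"delta_rot": [0,0,0],"hand": 0.9}])

```text
time: 21.7
tool_pos: [0.6291, -0.178, 0.1793]
orientation: [-3.139, -0.001, 1.514]
contact_force: [0.8, 0.6, -0.5]
grip_width: 0.0795
```

Request:
jog_arm(motion=[{"delta_pos": [0,0,0],"delta_rot": [0,0,0],"hand": 0.3},{"delta_pos": [0,0,0],"delta_rot": [0,0,0],"hand": 0.3},{"delta_pos": [0,0,0],"delta_rot": [0,0,0],"hand": 0.3},{"delta_pos": [0,0,0],"delta_rot": [0,0,0],"hand": 0.3},{"delta_pos": [0,0,0],"delta_rot": [0,0,0],"hand": 0.3}], squeeze=25)

```text
time: 22.32
tool_pos: [0.6295, -0.1781, 0.1814]
orientation: [3.141, 0.0, 1.512]
contact_force: [-1.0, 0.6, 5.3]
grip_width: 0.0478
```

```bash
python3 - <<'E'
from h import *
plan((.6285,-.1782,.17,1.513),(.59,-.05,.17,2.03),(.61,.06,.17,2.55),(.658,.1683,.17,2.972))
E
```

```text
t 22.32 grasp pt [ 0.6296 -0.1781  0.0341] yaw 1.512 w 0.0478 F [-1.   0.6  5.3] q6 -0.4
(0.6285, -0.1782, 0.17, 1.513) pos [-0.0, -0.002, -0.272] rot [0.002, 0.001, -0.002] rows 2.2
(0.59, -0.05, 0.17, 2.03) pos [0.252, -0.092, -0.0] rot [0.0, 0.0, -0.987] rows 2.1
(0.61, 0.06, 0.17, 2.55) pos [0.179, 0.133, 0.0] rot [0.0, 0.0, -0.993] rows 1.8
(0.658, 0.1683, 0.17, 2.972) pos [0.041, 0.233, 0.0] rot [-0.0, 0.0, -0.806] rows 1.9
```

Request:
jog_arm(motion=[{"delta_pos": [0,0,-0.06],"delta_rot": [0,0,0],"hand": 0.3},{"delta_pos": [0,0,-0.16],"delta_rot": [0,0,0],"hand": 0.3},{"delta_pos": [0,0,-0.272],"delta_rot": [0,0,0],"hand": 0.3},{"delta_pos": [0,0,-0.272],"delta_rot": [0,0,0],"hand": 0.3}])

```text
time: 22.82
tool_pos: [0.6296, -0.1781, 0.3213]
orientation: [3.134, 0.003, 1.512]
contact_force: [0.1, -0.9, -0.8]
grip_width: 0.0478
```

Request:
jog_arm(motion=[{"delta_pos": [0.252,-0.092,0],"delta_rot": [0,0,-0.33],"hand": 0.3},{"delta_pos": [0.252,-0.092,0],"delta_rot": [0,0,-0.66],"hand": 0.3},{"delta_pos": [0.252,-0.092,0],"delta_rot": [0,0,-0.987],"hand": 0.3},{"delta_pos": [0.252,-0.092,0],"delta_rot": [0,0,-0.987],"hand": 0.3}])

```text
time: 23.32
tool_pos: [0.5906, -0.0488, 0.3159]
orientation: [-3.14, -0.001, 2.029]
contact_force: [0.6, -0.4, -0.2]
grip_width: 0.0476
```

Request:
jog_arm(motion=[{"delta_pos": [0.179,0.133,0],"delta_rot": [0,0,-0.33],"hand": 0.3},{"delta_pos": [0.179,0.133,0],"delta_rot": [0,0,-0.66],"hand": 0.3},{"delta_pos": [0.179,0.133,0],"delta_rot": [0,0,-0.993],"hand": 0.3},{"delta_pos": [0.179,0.133,0],"delta_rot": [0,0,-0.993],"hand": 0.3}])

```text
time: 23.82
tool_pos: [0.6113, 0.0596, 0.3158]
orientation: [-3.141, -0.001, 2.544]
contact_force: [0.6, 0.7, -0.3]
grip_width: 0.0479
```

Request:
jog_arm(motion=[{"delta_pos": [0.041,0.233,0],"delta_rot": [0,0,-0.4],"hand": 0.3},{"delta_pos": [0.041,0.233,0],"delta_rot": [0,0,-0.806],"hand": 0.3},{"delta_pos": [0.041,0.233,0],"delta_rot": [0,0,-0.806],"hand": 0.3},{"delta_pos": [0.041,0.233,0],"delta_rot": [0,0,-0.806],"hand": 0.3}])

```text
time: 24.32
tool_pos: [0.6594, 0.1673, 0.316]
orientation: [-3.141, -0.001, 2.964]
contact_force: [0.6, 0.3, -0.4]
grip_width: 0.0479
```

```bash
python3 - <<'E'
from h import *
plan((.658,.1683,.11,2.972))
E
```

```text
t 24.32 grasp pt [0.6593 0.1673 0.1687] yaw 2.964 w 0.0479 F [ 0.6  0.3 -0.4] q6 -1.32
(0.658, 0.1683, 0.11, 2.972) pos [0.003, 0.001, 0.117] rot [-0.001, -0.002, -0.014] rows 0.9
```

Request:
jog_arm(motion=[{"delta_pos": [0.002,0.001,0.05],"delta_rot": [0,0,-0.014],"hand": 0.3},{"delta_pos": [0.002,0.001,0.117],"delta_rot": [0,0,-0.014],"hand": 0.3},{"delta_pos": [0.002,0.001,0.117],"delta_rot": [0,0,-0.014],"hand": 0.3},{"delta_pos": [0.002,0.001,0.117],"delta_rot": [0,0,-0.014],"hand": 0.3}])

```text
time: 24.82
tool_pos: [0.6585, 0.1681, 0.2596]
orientation: [3.141, 0.002, 2.975]
contact_force: [-0.1, 0.2, -0.1]
grip_width: 0.0476
```

```bash
python3 - <<'E'
from h import *
plan((.658,.1683,.07,2.972),(.658,.1683,.0395,2.972))
s=arm.capture('scene')[:,:,::-1]; cv2.imwrite('pics/s7.png',cv2.resize(s[140:290,320:470],None,fx=3.8,fy=3.8,interpolation=cv2.INTER_CUBIC))
E
```

```text
t 24.82 grasp pt [0.6588 0.1681 0.1123] yaw 2.975 w 0.0476 F [-0.1  0.2 -0.1] q6 -1.33
(0.658, 0.1683, 0.07, 2.972) pos [0.001, 0.0, 0.085] rot [0.001, 0.003, 0.006] rows 0.7
(0.658, 0.1683, 0.0395, 2.972) pos [0.0, -0.0, 0.061] rot [0.0, 0.0, 0.0] rows 0.5
```

View pics/s7.png

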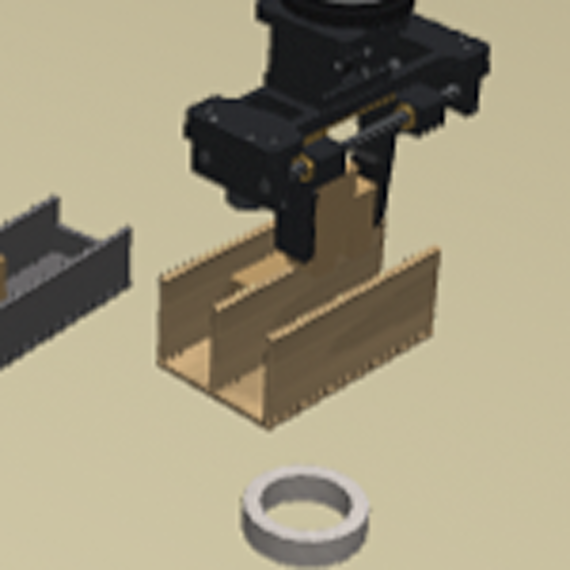

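The crop shows the chipped pier at (345,230), held over the far slot and parallel to the walls, with the short pier's top in the near slot at (265,270). Lower it.

Request:
jog_arm(motion=[{"delta_pos": [0.001,0,0.04],"delta_rot": [0,0,0],"hand": 0.3},{"delta_pos": [0.001,0,0.085],"delta_rot": [0,0,0],"hand": 0.3},{"delta_pos": [0.001,0,0.085],"delta_rot": [0,0,0],"hand": 0.3}])

```text
time: 25.25
tool_pos: [0.6576, 0.1687, 0.2156]
orientation: [-3.141, -0.001, 2.977]
contact_force: [0.3, 1.0, -0.5]
grip_width: 0.0474
```

Request:
jog_arm(motion=[{"delta_pos": [0,0,0.03],"delta_rot": [0,0,0],"hand": 0.3},{"delta_pos": [0,0,0.055],"delta_rot": [0,0,0],"hand": 0.3},{"delta_pos": [0,0,0.061],"delta_rot": [0,0,0],"hand": 0.3},{"delta_pos": [0,0,0.061],"delta_rot": [0,0,0],"hand": 0.3}])

```text
time: 25.75
tool_pos: [0.6577, 0.1689, 0.1852]
orientation: [-3.142, -0.0, 2.978]
contact_force: [0.5, -0.4, -0.4]
grip_width: 0.0475
```

Request:
jog_arm(motion=[{"delta_pos": [0,0,0.002],"delta_rot": [0,0,0],"hand": 0.3},{"delta_pos": [0,0,0.004],"delta_rot": [0,0,0],"hand": 0.3},{"delta_pos": [0,0,0.005],"delta_rot": [0,0,0],"hand": 0.3},{"delta_pos": [0,0,0.005],"delta_rot": [0,0,0],"hand": 0.3}])

```text
time: 26.25
tool_pos: [0.6577, 0.1689, 0.1834]
orientation: [3.141, 0.001, 2.978]
contact_force: [-2.0, -0.5, 6.8]
grip_width: 0.0478
```

Contact at the expected height. Release and rise clear.

Request:
jog_arm(motion=[{"delta_pos": [0,0,0],"delta_rot": [0,0,0],"hand": 0.8},{"delta_pos": [0,0,0],"delta_rot": [0,0,0],"hand": 0.8},{"delta_pos": [0,0,0],"delta_rot": [0,0,0],"hand": 0.8},{"delta_pos": [0,0,0],"delta_rot": [0,0,0],"hand": 0.8},{"delta_pos": [0,0,0],"delta_rot": [0,0,0],"hand": 0.8}])

```text
time: 26.88
tool_pos: [0.6576, 0.1689, 0.1827]
orientation: [-3.142, -0.0, 2.978]
contact_force: [0.4, -0.1, -1.0]
grip_width: 0.0703
```

Request:
jog_arm(motion=[{"delta_pos": [0,0,-0.05],"delta_rot": [0,0,0],"hand": 0.8},{"delta_pos": [0,0,-0.14],"delta_rot": [0,0,0],"hand": 0.8},{"delta_pos": [0,0,-0.26],"delta_rot": [0,0,0],"hand": 0.8},{"delta_pos": [0,0,-0.34],"delta_rot": [0,0,0],"hand": 0.8},{"delta_pos": [0,0,-0.34],"delta_rot": [0,0,0],"hand": 0.8}])

```text
time: 27.5
tool_pos: [0.6575, 0.169, 0.3565]
orientation: [3.14, 0.007, 2.978]
contact_force: [0.3, 0.3, -0.2]
grip_width: 0.0703
```

```bash
python3 - <<'E'
from h import *
plan()
s=arm.capture('scene')[:,:,::-1]; cv2.imwrite('pics/s8.png',cv2.resize(s[120:360,160:460],None,fx=2.5,fy=2.5,interpolation=cv2.INTER_CUBIC))
E
```

```text
t 27.5 grasp pt [0.6585 0.1691 0.2092] yaw 2.978 w 0.0703 F [ 0.3  0.3 -0.2] q6 -1.33
```

View pics/s8.png

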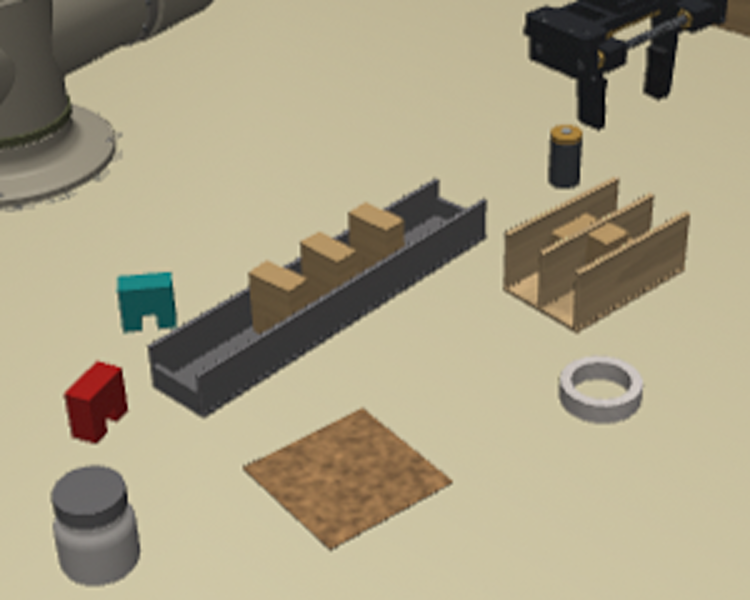

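The view shows the three sound piers in the tray at (277,275), (328,248) and (376,222). The short pier's top is at (577,226), and a flat patch of the chipped pier shows in the far slot at (607,234). I'll check that patch's height numerically.

```bash
python3 - <<'E'
from h import *
f=lambda p:np.round((np.array(p)-[160,120]+.5)*2.5-.5,1)
O=np.array([.6577,.169]);u=np.array([.169,.986])
for nm,y,z in(('high top',-.009,.069),('shelf',.015,.049),('high near end',-.024,.069),('high chip edge',.006,.069),('short top',None,.051)):
    X=np.r_[O+u*y,z] if y is not None else np.array([.6145,.1768,.051])
    print(nm,f(pix('scene',X)))
s=cv2.imread('pics/s8.png')
h=cv2.cvtColor(s,cv2.COLOR_BGR2HSV)
m=cv2.inRange(h,(12,90,150),(22,200,255))
for c in cv2.findContours(m,cv2.RETR_EXTERNAL,cv2.CHAIN_APPROX_NONE)[0]:
    if cv2.contourArea(c)>150: print(cv2.boundingRect(c),cv2.contourArea(c))
t=arm.capture('top')[:,:,::-1]; cv2.imwrite('pics/t9.png',t)
for c in blobs(t,(10,90,115),(20,200,220),60):
    x,y,w,hh=cv2.boundingRect(c); print('top',x,y,w,hh)
E
```

```text
high top [606.1 230.9]
shelf [622.4 239.8]
high near end [594.8 236.9]
high chip edge [617.2 224.9]
short top [576.6 225.3]
(331, 527, 23, 15) 160.0
(300, 513, 27, 19) 179.0
(315, 501, 22, 17) 235.5
(343, 491, 46, 29) 256.0
(299, 487, 22, 21) 197.0
(268, 472, 36, 23) 180.0
(422, 458, 30, 30) 211.5
(292, 434, 55, 62) 929.5
(543, 292, 31, 34) 496.0
(509, 273, 29, 31) 469.5
(250, 261, 54, 29) 731.0
(302, 232, 52, 29) 666.0
(590, 223, 36, 21) 379.5
(577, 213, 112, 60) 321.5
(350, 203, 51, 26) 599.0
(542, 195, 110, 59) 699.0
(507, 178, 109, 56) 167.5
(550, 124, 33, 15) 318.5
top 354 263 13 26
top 321 261 14 26
top 286 260 14 26
top 229 197 43 22
top 236 194 9 14
top 237 177 38 20
top 236 171 11 13
top 374 163 68 67
```

The patch (608,233) matches the predicted high top (606,231), and the short pier's top matches too. The sound piers are within a pixel of where they started, so I'm handing in.

```bash
python3 -c "
from workcell import arm
print(arm.job_done())"
```

```text
the job is handed in; nothing more can be done
None
```

I handed the job in at about 27.6 s of the 72 s allowed; it reports no verdict. Both misfits went from the tray to the cork mat, were released, taken again across their width and stood in the reject rack. The short one was finished first and is in the near slot. The chipped one is in the far slot.

**Misfits:** In the last scene picture both tops are where a pier standing on the slot floor should show, to about 3 px in the 2.5x crop. I felt floor contact at the expected height at each of the four placings, up to about 15 N.

**Sound piers and bystanders:** In the last top view the three sound piers are within a pixel of their starting places. The battery, glue jar and tape roll looked undisturbed in the last scene picture, but I did not measure them.

**Robot:** The gripper ended open and well above the rack, touching nothing.

**Disagreements:** My first rack estimates from hand-picked points in the two cameras differed by about 5 mm. I used a line fit in the top view instead, and both piers went in without touching the walls. One move call was refused because its rows left out `delta_rot`; I sent it again and nothing was affected.

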